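# Punch the card pack and hold a spring clip open astride its edge

## Task

Punch the pack of cards standing in the binding punch: pull the punch's side lever forward and down to the end of its stroke, then ease it slowly all the way back up to rest, never letting it fly back. Then take the large steel spring clip by its two handles, squeeze it wide open and hold it gaping around the middle of the pack's upright left edge, reaching well over the edge with one jaw clear of each face and nothing touching the pack or the punch, ready for a colleague to tap the cards square. Finish while still holding the clip open there, steady in the gripper; don't bang the pack and leave everything else on the table where it is.

Things in the scene. Friction and masses are not known exactly. Their poses are not given: they have to be found in the camera images.
- punch: Fixed grey-black binding punch: 270 deep (x), 360 wide (y), deck 105 high. Origin under its centre; x away from the user, y to the left seen from the robot, z up. The pack stands in a slot along y at x = -30. Behind it a paper rest, x -22 to -14, y -70 to 90, top z = 164. On the deck low tines at x = -95 (top z = 117) and a dial at x = 75, y = 100 (radius 17, top z = 117).
- pack: The pack of cards, an upright sheet 4 thick (x), 215 wide (y) and 100 tall (z), clamped firmly in the punch's slot, showing 90 above the deck (top at 195 above the table). Same axes as the punch. Origin at the centre of the sheet.
- pack_edge (a point): Middle of the visible part of the pack's free upright left edge (the end nearer +y), mid-thickness, 148 above the table. Axes as the punch: x through the thickness, +y outward from the pack, z up. From here the paper rest behind the pack begins 38 further in (-y), the deck lies 43 below and reaches 52 outward (+y).
- lever (a joint): Angle of the punch's lever, rad: 0 at rest (leaning 0.35 forward of upright), 1.05 at the end of its stroke, pulled forward (punch -x) and down. Its spring needs about 2 N at the grip at rest, 8 N at full stroke, and throws it back if let go. Slow means well under 2 rad/s: let go only within about 0.05 of rest.
- lever_grip (a point): Centre of the lever's rubber grip, a round bar of diameter 22, length 85, along the punch's y, outside a flat arm at the punch's right (-y) side. It moves on a circle of radius 170 about lever_hinge in the punch's x-z plane: at rest 58 forward (-x) of and 160 above the hinge, at full stroke 167 forward and 29 above. Free space outside (-y) and above.
- lever_hinge (a point): Point on the lever's hinge axis (along the punch's y) level with the grip's centre; 70 above the table. Axes turn with the lever.
- clip: Large steel bulldog clip, 97 long, 40 tall, 59 wide over its flared handles, 85 g, lying on its side, axle upright. Origin on the axle at the underside; +x to the jaw lips (46 away), -x to the handle ends (51 away), z along the axle. Handles: flat plates, z = 7 to 33, x = -6 to -50, ends 59 apart (outside) shut, 22 fully squeezed and then parallel. Jaw body 28 wide shut, 36 squeezed.
- clip_handles (a point): Middle of where to pinch the clip's handles, between the two plates, 40 behind the axle and half way up (20). Axes as the clip.
- clip_jaw (a joint): How far each half of the clip is swung open, rad: 0 shut (lips meet), 0.35 fully squeezed (lips about 32 apart, handles parallel). Both halves move alike. Opening takes 6 N at the handle ends, rising to 11 N; it snaps shut when let go.
- jaw_tip_a (a point): Tip of one jaw's lip, at half height, at x = 46 in the clip's frame, on its +y side when open.
- jaw_tip_b (a point): Tip of the other jaw's lip, likewise, on the clip's -y side when open.
- foldback: Small black fold-back binder clip, 40 x 32 x 22: a bystander. Origin under it.
- stapler: Black stapler, 150 x 36 x 55: a bystander. Origin under its middle.
- tape: Roll of clear tape lying flat, diameter 90, 24 high: a bystander. Origin under its centre.
- marker: White marker pen with black cap, 115 long, diameter 18: a bystander. Origin under its middle.
- cards: Spare stack of cards lying flat, 100 x 215 x 22: a bystander. Origin under its centre.
- sanitizer: White pump bottle, diameter 64, 187 high: a bystander. Origin under its centre.
- scanner: Hand scanner lying on the table, 130 x 60 x 32: a bystander. Origin under its handle.

How it is judged:
On the way, in this order (a step that is already met when the one before it is completed fails the run):
1. the lever is pulled to the end of its stroke (value of joint lever above 0.97 rad), for 0.2 s.
2. the lever is back at rest (value of joint lever below 0.06 rad), for 0.2 s.
At the end, for the whole second after the job is handed in: Clip gripped (over 4 N), open over 0.2 rad, still, axle within 0.3 rad of the edge; a jaw tip each side of the pack, over 5 mm off its mid-plane, over 6 mm past its left edge, within 35 mm of mid-height; nothing touching pack or punch; lever within 0.06 rad of rest (((x of jaw_tip_a in the frame of pack_edge above 0.005 m and x of jaw_tip_b in the frame of pack_edge below -0.005 m) or (x of jaw_tip_b in the frame of pack_edge above 0.005 m and x of jaw_tip_a in the frame of pack_edge below -0.005 m)) and y of each of jaw_tip_a, jaw_tip_b in the frame of pack_edge below -0.006 m and z of jaw_tip_a in the frame of pack_edge between -0.035 and 0.035 m and z of jaw_tip_b in the frame of pack_edge between -0.035 and 0.035 m and angle between the z axis of clip and the z axis of pack_edge, either way round below 0.3 rad and value of joint clip_jaw above 0.2 rad and contact force between clip and the fingers above 4 N and contact force between each of pack, punch and anything else below 0.3 N and linear speed of clip below 0.02 m/s and value of joint lever below 0.06 rad); the arm keeps its last pose, push and grip.
It fails at once if the lever flies back (faster than 2 rad/s) (velocity of joint lever below -2 rad/s).
It fails at once if the pack is banged (over 15 N) (contact force between pack and anything else above 15 N).
It fails at once if a bystander is moved by more than 30 mm (distance of any of foldback, stapler, tape, marker, cards, sanitizer, scanner from where it was at the start of the episode above 0.03 m).
It also fails if it takes over 64 s, if anything falls off the work surface, if the arm or the gripper's body presses on something with over 40 N, if the wrist force passes 120 N, or if a joint passes its speed limit or range.

## Robot

A 6-joint arm with a two-finger parallel gripper is mounted at the origin on the work surface. World frame = base frame: x ahead of the robot, y to its left, z up, the work surface at z = 0. Lengths are in m, angles in rad, forces in N, time in s.
With the tool pointing down it reaches from about 0.25 to 0.775 m from the base axis. Payload 4 kg.
Tool frame: the origin (TCP) lies where the fingers leave the gripper's body, on its centre line; the fingertips stand 73 mm ahead of it and the grasp point (between the pads) lies 54 mm ahead of it; z points along the fingers, y is the direction in which the jaws open and shut (so a half turn about z gives the same grasp; the last joint's range is limited). The gripper opens to 85 mm and grips with 20 to 120 N. Pads are 22 mm wide; open, the fingers measure 114 mm over their backs; the gripper's body (76 mm by 85 mm) begins 54 mm behind the grasp point. The pads swing forward as they close: fully open they stand 13 mm farther back than shut.
Start: joints at [1.127, 0.087, 1.371, -0, 1.684, -0.103], TCP at [0.184, 0.518, 0.304] pointing down, gripper open.
Joint ranges: [-3.1, 3.1], [-0.76, 2.03], [0.27, 2.55], [-1.08, 4.22], [0.17, 2.65], [-2.57, 2.57]. Speed limits (rad/s): [2.79, 2.79, 3.14, 3.14, 3.14, 3.14].

## Interface

Orientations are given as [roll, pitch, yaw] about the fixed x, y, z axes, in that order (R = Rz(yaw) Ry(pitch) Rx(roll)).
In Python, from rig import ctrl gives the robot as it stands. The module is installed in compiled form; this text tells all that it offers.
- The arm moves only by the tool arm_command, never from a script. Its argument "rows" is a list of rows, each an object of numbers: "grip": the opening, from -1 (shut) to 1 (fully open); "tx", "ty", "tz": the shift along the tool's x, y, z normalised to -1 to 1, where 1 is 2.5 cm; "ax", "ay", "az": the turn, a rotation vector about the tool's x, y, z normalised to -1 to 1, where 1 is 4 degrees. In form: [{"grip": .., "tx": .., "ty": .., "tz": .., "ax": .., "ay": .., "az": ..}, ...]. A call has 1 to 8 rows; each row shifts and turns the commanded pose from where the row before left it, along the tool's axes as they then stand; what a row does not reach is not made up. A row lasts 1/12 s, in which the tool goes at most 41.7 mm and 7.16 degrees, less where a joint would pass 70% of its speed; a pose out of reach is approached as far as the arm can. A call with a number of a shift or a turn outside -1 to 1 is refused whole. A call with a gripper value outside its range is refused whole. The fingers move at their own pace and stop on an object; the grip force is fixed at half the most. Time passes only in rows, so rows that do not move let the fingers close. It gives the time, the measured TCP pose, the force and the opening at its end, in the units of the state.
- ctrl.observe(): the state, without advancing time (a new reading comes with each control period).
- ctrl.snapshot(name): name is "scene" or "top" or "wrist"; returns a dict with "frame" (480x640x3 uint8, red, green, blue), "range_z" (480x640 float32, m along the optical axis (not along the pixel's ray), 0 where there is no reading), "fx", "fy", "cx", "cy" (pixels), "extrinsics" (4x4, takes a point from camera to world coordinates). Camera axes: x right, y down, z forward; pixel columns grow to the right and rows downward; lengths in m; the calibration is good to about 2 mm. A picture is of the moment at which its call begins.
- ctrl.job_done(): hands the job in, once; it reports no verdict.
The state is a dict: "clock": time; "joint_pos": joint angles; "dq": joint speeds; "joint_efforts": joint torques, N m; "tool_pos": TCP position; "orientation": TCP orientation; "ft_force": force on the tool from outside, world axes, zero at the start; "torque": the same for the moment, N m; "width": finger opening in m.
Only numpy, scipy, OpenCV 4.12 (cv2) and the standard library are available. Lean on these libraries where they do the work, as an engineer would, in place of code of your own. Each camera call takes 0.05 s, during which the arm holds its last target. There are 200 camera calls.

## Working session

There is one attempt and no reset: what is moved stays moved. The work goes in short steps, Python scripts to look and compute and a tool call to move; the robot and the scene stay as the last step left them, time stands still between calls to the robot, and variables do not carry over. Pictures are saved under pics/ and viewed, about 8 in all and at most 12, crops included, and the job is handed in when it is done.

Besides the shell and the picture viewer there is one more tool, called after ">>>" by a JSON object that holds its "fn" and its "kwargs", one argument or row to a line. arm_command: Moves the arm, as the interface text tells. Scaled input: -1 to 1 covers 2.5 cm each way for a shift and 4 degrees each way for a turn. Its arguments: {"type":"object","properties":{"rows":{"type":"array"}},"required":["rows"]}

```bash
mkdir -p pics; cat > h.py <<'E'
import numpy as np, cv2
from rig import ctrl
def cloud(s):
    z=s["range_z"]; v,u=np.mgrid[:480,:640]
    P=np.stack([(u-s["cx"])/s["fx"]*z,(v-s["cy"])/s["fy"]*z,z],-1)
    T=np.array(s["extrinsics"]); W=P@T[:3,:3].T+T[:3,3]; W[z==0]=np.nan
    return W
def snap(n,f):
    s=ctrl.snapshot(n); cv2.imwrite("pics/%s.png"%f,s["frame"][:,:,::-1]); np.savez("%s.npz"%f,W=cloud(s),frame=s["frame"],T=s["extrinsics"],K=[s["fx"],s["fy"],s["cx"],s["cy"]]); return s
E
python3 - <<'E'
from h import *
for n in("scene","top"):
    s=snap(n,n+"0"); print(n,s["fx"],np.round(s["extrinsics"],3).tolist())
print(ctrl.observe())
E
```

```text
scene 547.7968545034745 [[-0.303, 0.625, -0.72, 1.451], [0.953, 0.197, -0.23, 0.28], [-0.002, -0.756, -0.655, 0.98], [0.0, 0.0, 0.0, 1.0]]
top 578.4957131277635 [[-0.011, -0.988, 0.153, 0.278], [-1.0, 0.01, -0.005, -0.015], [0.004, -0.153, -0.988, 1.78], [0.0, 0.0, 0.0, 1.0]]
{'clock': 0.1, 'joint_pos': array([ 1.12687859e+00,  8.78977073e-02,  1.37213708e+00, -2.36960898e-05,
        1.68358240e+00, -1.03116644e-01]), 'dq': array([-0.00069792, -0.00319117, -0.00349887, -0.0002126 ,  0.00138621,
       -0.00086647]), 'joint_efforts': array([ 2.78187268e-03, -3.53012788e+01, -3.14219606e+01,  4.87240618e-05,
        7.89996644e-03, -1.67860230e-05]), 'tool_pos': array([0.18371971, 0.51808356, 0.30282971]), 'orientation': array([-3.13957645e+00, -1.84967207e-04,  2.80078873e+00]), 'ft_force': array([ 0.19653154, -0.06792409, -0.55935965]), 'torque': array([ 0.00405849,  0.02818164, -0.02018951]), 'width': 0.08510296132951657}
```

View pics/scene0.png

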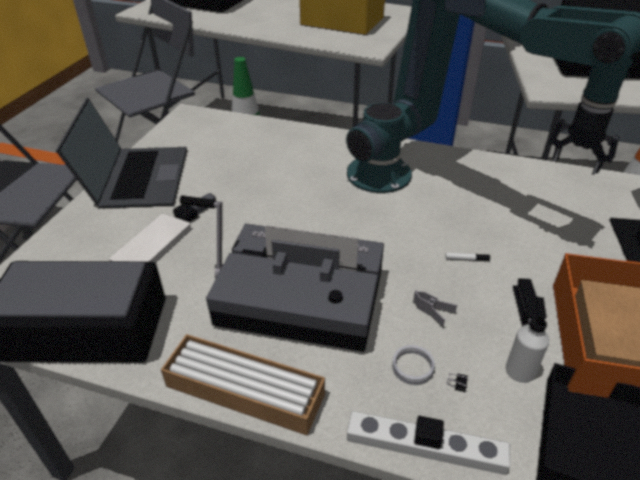

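View pics/top0.png

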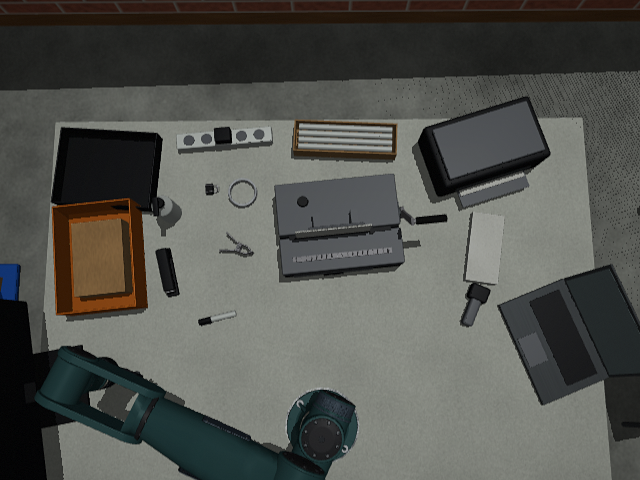

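The scene view shows the punch at (300,285), the lever at (205,215) and the clip at (432,303). The top view shows the punch at (340,225), the lever grip at (430,219) and the clip at (238,247). Next I measure them.

```bash
python3 - <<'E'
from h import *
d=np.load("top0.npz");W=d["W"];F=d["frame"]
def reg(u0,u1,v0,v1):
    m=np.zeros((480,640),bool);m[v0:v1,u0:u1]=1;return m
r=reg(260,415,165,290); z=W[...,2]
m=r&(z>.098)&(z<.110); P=W[m][:,:2].astype(np.float32)
print("deck",cv2.minAreaRect(P),len(P))
m=r&(z>.185)&(z<.2); P=W[m]; print("pack top",cv2.minAreaRect(P[:,:2].astype(np.float32)),len(P),P[:,2].mean(), np.unique(P.round(3),axis=0)[[0,-1]])
m=r&(z>.155)&(z<.172); P=W[m]; print("rest top",cv2.minAreaRect(P[:,:2].astype(np.float32)),len(P))
r=reg(398,455,200,255)
for lo,hi in((.12,.2),(.2,.26)):
    m=r&(z>lo)&(z<hi);P=W[m]
    if len(P): print("lever",lo,len(P),P.min(0),P.max(0),cv2.minAreaRect(P[:,:2].astype(np.float32)))
r=reg(210,265,225,265); m=r&(z>.012)&(z<.06);P=W[m]
print("clip",len(P),P.min(0),P.max(0),cv2.minAreaRect(P[:,:2].astype(np.float32)))
a=cv2.resize(F[215:275,200:280][:,:,::-1],None,fx=5,fy=5,interpolation=2)
b=cv2.resize(F[165:285,270:455][:,:,::-1],None,fx=4,fy=4,interpolation=2)
c=np.zeros((300+480,740,3),np.uint8);c[:300,:400]=a;c[300:]=b
s=np.load("scene0.npz")["frame"][280:335,400:470][:,:,::-1];s=cv2.resize(s,None,fx=4.8,fy=4.8,interpolation=2);c[:s.shape[0],402:402+s.shape[1]]=s
cv2.imwrite("pics/c1.png",cv2.resize(c,None,fx=.76,fy=.76))
E
```

```text
deck ((0.5900684595108032, -0.06113301217556), (0.27120664715766907, 0.3737756907939911), 5.242329120635986) 8139
pack top ((0.5625470280647278, -0.09090928733348846), (0.020869245752692223, 0.32161691784858704), 8.467253684997559) 163 0.19383578398057388 [[ 0.546  0.053  0.193]
 [ 0.596 -0.245  0.186]]
rest top ((0.5712192058563232, -0.09143970906734467), (0.02641778066754341, 0.32257184386253357), 8.21943187713623) 229
lever 0.12 41 [ 0.57516796 -0.24952628  0.13078255] [ 0.61477509 -0.24297839  0.19893644] ((0.5949987173080444, -0.24608056247234344), (0.0063417949713766575, 0.03964453190565109), 89.20471954345703)
lever 0.2 298 [ 0.55871771 -0.3434856   0.2025801 ] [ 0.58983769 -0.24531254  0.24920884] ((0.5720009803771973, -0.29397737979888916), (0.09897865355014801, 0.030804166570305824), 87.15816497802734)
clip 165 [0.48258772 0.17745434 0.01208042] [0.60410691 0.34202987 0.05013069] ((0.5441937446594238, 0.26010408997535706), (0.12293103337287903, 0.1577766090631485), 3.658616304397583)
```

View pics/c1.png

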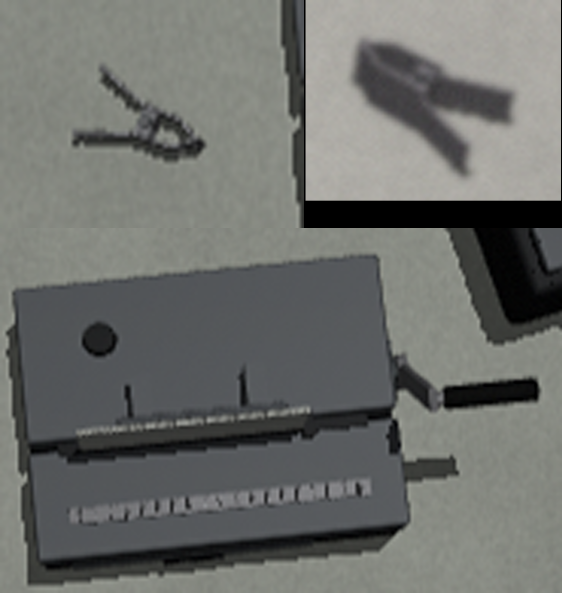

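```bash
python3 - <<'E'
from h import *
d=np.load("top0.npz");W=d["W"];F=d["frame"].astype(int);T=d["T"];fx,fy,cx,cy=d["K"]
z=W[...,2]
def reg(u0,u1,v0,v1):
    m=np.zeros((480,640),bool);m[v0:v1,u0:u1]=1;return m
m=reg(260,415,165,290)&(abs(z-.105)<.004)
m=cv2.morphologyEx(m.astype(np.uint8),cv2.MORPH_OPEN,np.ones((3,3)))>0
P=W[m][:,:2]
best=None
for yaw in np.radians(np.arange(2,9,.1)):
    c,s=np.cos(yaw),np.sin(yaw);L=P@np.array([[c,-s],[s,c]])  # columns: x',y'
    a=np.percentile(L,[.3,99.7],axis=0);A=np.prod(a[1]-a[0])
    if best is None or A<best[0]:best=(A,yaw,a)
A,yaw,a=best;print("yaw",np.degrees(yaw),"ext",a[1]-a[0])
c,s=np.cos(yaw),np.sin(yaw);R=np.array([[c,-s],[s,c]]);O=R@a.mean(0);print("punch O",O)
np.savez("punch.npz",O=O,yaw=yaw)
def loc(P):return (P[:,:2]-O)@R
m=reg(260,400,165,290)&(z>.18)&(z<.21);Q=W[m];L=loc(Q);k=abs(L[:,0]+.03)<.03
print("pack top loc: x pct",np.percentile(L[k,0],[5,50,95]),"y",np.percentile(L[k,1],[1,99]),"z",np.median(Q[k,2]))
dark=F.max(2)<40
m=reg(405,450,210,228)&dark&(z>.2);Q=W[m];L=loc(Q)
print("grip",m.sum(),Q.mean(0),"loc",L.min(0),L.max(0),L.mean(0),"z",Q[:,2].max(),np.percentile(Q[:,2],90))
# dial check
m=reg(290,315,190,212)&dark;print("dial loc",loc(W[m]).mean(0))
def ray(u,v,h):
    dr=T[:3,:3]@np.array([(u-cx)/fx,(v-cy)/fy,1]);return (T[:3,3]+dr*(h-T[2,3])/dr[2])[:2]
for n,u,v,h in(("lip",253.2,252.8,.04),("h1",227,233.3,.033),("h2",220,251,.033),("axle",238.7,247.5,.04)):print(n,ray(u,v,h))
m=reg(212,262,226,264)&(F.max(2)<95)&(z<.2)&(z>.006);np.set_printoptions(precision=3,suppress=True)
Q=W[m];print(len(Q),Q.min(0),Q.max(0),cv2.minAreaRect(Q[:,:2].astype(np.float32)))
E
```

```text
yaw 5.000000000000003 ext [0.26210026 0.35189424]
punch O [ 0.58715461 -0.05335439]
pack top loc: x pct [-0.03060893 -0.02882423 -0.0255551 ] y [-0.08696791  0.12535229] z 0.1940134191677697
grip 220 [ 0.57393951 -0.2985496   0.23825997] loc [-0.04476736 -0.28839983] [-0.01405739 -0.19071887] [-0.03453498 -0.24311039] z 0.2492088374111392 0.24451142655349709
dial loc [0.0750758 0.0991298]
lip [0.51302485 0.20435944]
h1 [0.57500979 0.28593916]
h2 [0.52054427 0.30637584]
axle [0.52971847 0.2485234 ]
125 [0.507 0.208 0.006] [0.575 0.314 0.05 ] ((0.5279173254966736, 0.25628912448883057), (0.09859837591648102, 0.061402831226587296), 65.05179595947266)
```

```bash
cat > plan.py <<'E'
import sys; from h import *
from scipy.spatial.transform import Rotation as Ro
def plan(p,rpy_deg,n=None,start=None):
    """identical rows taking the tool to grasp-free TCP target p, rpy"""
    o=ctrl.observe(); p0=np.array(o["tool_pos"]) if start is None else start[0]
    R0=Ro.from_euler("xyz",o["orientation"]) if start is None else start[1]; R1=Ro.from_euler("xyz",rpy_deg,degrees=True)
    rv=(R0.inv()*R1).as_rotvec(); d=R0.inv().apply(np.array(p)-p0)
    if n is None: n=int(max(np.ceil(np.linalg.norm(d)/.0235),np.ceil(np.degrees(np.linalg.norm(rv))/3.9),1))
    S=sum(Ro.from_rotvec(rv*k/n).as_matrix() for k in range(n)); t=np.linalg.solve(S,d)
    while abs(t).max()>.025: n+=1;S=sum(Ro.from_rotvec(rv*k/n).as_matrix() for k in range(n)); t=np.linalg.solve(S,d)
    q=p0.copy();R=R0;path=[]
    for k in range(n): q=q+R.apply(t);R=R*Ro.from_rotvec(rv/n);path.append(q)
    path=np.array(path); print("n",n,"t",(t/.025).round(3),"a",(np.degrees(rv)/n/4).round(3),"path mid",path[n//2].round(3),"rmin",np.hypot(path[:,0],path[:,1]).min().round(3),"end",path[-1].round(4))
    return path[-1],R
def st():
    o=ctrl.observe();print("t%.2f"%o["clock"],o["tool_pos"].round(4),np.degrees(o["orientation"]).round(2),"F",o["ft_force"].round(1),"M",o["torque"].round(2),"w%.4f"%o["width"])
E
python3 - <<'E'
from plan import *
d=np.load("top0.npz");W=d["W"];F=d["frame"].astype(int);p=np.load("punch.npz");O,yaw=p["O"],float(p["yaw"]);c,s=np.cos(yaw),np.sin(yaw);R=np.array([[c,-s],[s,c]])
m=np.zeros((480,640),bool);m[210:228,405:450]=1;m&=(F.max(2)<40)&(W[...,2]>.22)&(W[...,2]<.26)
L=(W[m][:,:2]-O)@R;k=L[:,1]<-.205;print("bar",np.median(L[k],0),np.percentile(L[k],[3,97],axis=0),W[m][k][:,2].max())
print("edge",O+R@[-.03,.128],"grip",O+R@[-.034,-.246])
plan([.575,-.301,.37],[180,0,95])
E
```

```text
bar [-0.03540164 -0.24668759] [[-0.0432539  -0.28528257]
 [-0.0257906  -0.20798755]] 0.2492088374111392
edge [0.54611283 0.07154386] grip [ 0.5747243  -0.30138158]
n 39 t [-0.958 -0.222 -0.069] a [-0.001  0.     0.42 ] path mid [0.505 0.155 0.337] rmin 0.516 end [ 0.575 -0.301  0.37 ]
```

>>> {"fn": "arm_command", "kwargs": {
  "rows": [
    {"grip":1,"tx":-0.95,"ty":-0.22,"tz":-0.07,"ax":0,"ay":0,"az":0.42},
    {"grip":1,"tx":-0.95,"ty":-0.22,"tz":-0.07,"ax":0,"ay":0,"az":0.42},
    {"grip":1,"tx":-0.95,"ty":-0.22,"tz":-0.07,"ax":0,"ay":0,"az":0.42},
    {"grip":1,"tx":-0.95,"ty":-0.22,"tz":-0.07,"ax":0,"ay":0,"az":0.42},
    {"grip":1,"tx":-0.95,"ty":-0.22,"tz":-0.07,"ax":0,"ay":0,"az":0.42},
    {"grip":1,"tx":-0.95,"ty":-0.22,"tz":-0.07,"ax":0,"ay":0,"az":0.42},
    {"grip":1,"tx":-0.95,"ty":-0.22,"tz":-0.07,"ax":0,"ay":0,"az":0.42},
    {"grip":1,"tx":-0.95,"ty":-0.22,"tz":-0.07,"ax":0,"ay":0,"az":0.42}
  ]
}}

```text
clock: 0.77
tool_pos: [0.3369, 0.3964, 0.3173]
orientation: [-3.14, -0.0, 2.565]
ft_force: [-0.3, 0.6, -0.0]
width: 0.0855
```

>>> {"fn": "arm_command", "kwargs": {
  "rows": [
    {"grip":1,"tx":-0.95,"ty":-0.22,"tz":-0.07,"ax":0,"ay":0,"az":0.42},
    {"grip":1,"tx":-0.95,"ty":-0.22,"tz":-0.07,"ax":0,"ay":0,"az":0.42},
    {"grip":1,"tx":-0.95,"ty":-0.22,"tz":-0.07,"ax":0,"ay":0,"az":0.42},
    {"grip":1,"tx":-0.95,"ty":-0.22,"tz":-0.07,"ax":0,"ay":0,"az":0.42},
    {"grip":1,"tx":-0.95,"ty":-0.22,"tz":-0.07,"ax":0,"ay":0,"az":0.42},
    {"grip":1,"tx":-0.95,"ty":-0.22,"tz":-0.07,"ax":0,"ay":0,"az":0.42},
    {"grip":1,"tx":-0.95,"ty":-0.22,"tz":-0.07,"ax":0,"ay":0,"az":0.42},
    {"grip":1,"tx":-0.95,"ty":-0.22,"tz":-0.07,"ax":0,"ay":0,"az":0.42}
  ]
}}

```text
clock: 1.43
tool_pos: [0.4568, 0.2432, 0.3313]
orientation: [-3.141, -0.001, 2.33]
ft_force: [0.2, 0.0, 0.3]
width: 0.0854
```

>>> {"fn": "arm_command", "kwargs": {
  "rows": [
    {"grip":1,"tx":-0.95,"ty":-0.22,"tz":-0.07,"ax":0,"ay":0,"az":0.42},
    {"grip":1,"tx":-0.95,"ty":-0.22,"tz":-0.07,"ax":0,"ay":0,"az":0.42},
    {"grip":1,"tx":-0.95,"ty":-0.22,"tz":-0.07,"ax":0,"ay":0,"az":0.42},
    {"grip":1,"tx":-0.95,"ty":-0.22,"tz":-0.07,"ax":0,"ay":0,"az":0.42},
    {"grip":1,"tx":-0.95,"ty":-0.22,"tz":-0.07,"ax":0,"ay":0,"az":0.42},
    {"grip":1,"tx":-0.95,"ty":-0.22,"tz":-0.07,"ax":0,"ay":0,"az":0.42},
    {"grip":1,"tx":-0.95,"ty":-0.22,"tz":-0.07,"ax":0,"ay":0,"az":0.42},
    {"grip":1,"tx":-0.95,"ty":-0.22,"tz":-0.07,"ax":0,"ay":0,"az":0.42}
  ]
}}

```text
clock: 2.1
tool_pos: [0.5378, 0.0663, 0.3452]
orientation: [-3.141, -0.001, 2.096]
ft_force: [0.8, -0.7, 0.8]
width: 0.0857
```

Tracking is good, so I replan the rest of the approach.

```bash
python3 -c "
from plan import *
plan([.575,-.301,.37],[180,0,95])"
```

```text
n 16 t [-0.908 -0.202 -0.062] a [-0.001 -0.     0.392] path mid [ 0.579 -0.138  0.359] rmin 0.547 end [ 0.575 -0.301  0.37 ]
```

>>> {"fn": "arm_command", "kwargs": {
  "rows": [
    {"grip":1,"tx":-0.91,"ty":-0.2,"tz":-0.06,"az":0.39},
    {"grip":1,"tx":-0.91,"ty":-0.2,"tz":-0.06,"az":0.39},
    {"grip":1,"tx":-0.91,"ty":-0.2,"tz":-0.06,"az":0.39},
    {"grip":1,"tx":-0.91,"ty":-0.2,"tz":-0.06,"az":0.39},
    {"grip":1,"tx":-0.91,"ty":-0.2,"tz":-0.06,"az":0.39},
    {"grip":1,"tx":-0.91,"ty":-0.2,"tz":-0.06,"az":0.39},
    {"grip":1,"tx":-0.91,"ty":-0.2,"tz":-0.06,"az":0.39},
    {"grip":1,"tx":-0.91,"ty":-0.2,"tz":-0.06,"az":0.39}
  ]
}}

```text
validation failed for argument at $.ro...
```

>>> {"fn": "arm_command", "kwargs": {
  "rows": [
    {"grip":1,"tx":-0.91,"ty":-0.2,"tz":-0.06,"az":0.39},
    {"grip":1,"tx":-0.91,"ty":-0.2,"tz":-0.06,"az":0.39},
    {"grip":1,"tx":-0.91,"ty":-0.2,"tz":-0.06,"az":0.39},
    {"grip":1,"tx":-0.91,"ty":-0.2,"tz":-0.06,"az":0.39},
    {"grip":1,"tx":-0.91,"ty":-0.2,"tz":-0.06,"az":0.39},
    {"grip":1,"tx":-0.91,"ty":-0.2,"tz":-0.06,"az":0.39},
    {"grip":1,"tx":-0.91,"ty":-0.2,"tz":-0.06,"az":0.39},
    {"grip":1,"tx":-0.91,"ty":-0.2,"tz":-0.06,"az":0.39}
  ]
}}

```text
validation failed for argument at $.ro...
```

```bash
python3 -c "
from plan import *
st(); snap('wrist','w1'); W=np.load('w1.npz')['W']; F=np.load('w1.npz')['frame'].astype(int)
p=np.load('punch.npz');O,yaw=p['O'],float(p['yaw']);c,s=np.cos(yaw),np.sin(yaw);R=np.array([[c,-s],[s,c]])
L=(W[...,:2]-O)@R;m=(W[...,2]>.215)&(W[...,2]<.255)&(L[...,1]<-.205)&(L[...,1]>-.31)&(abs(L[...,0]+.034)<.04)
print(m.sum());l=L[m];print(np.percentile(l,[2,50,98],axis=0),np.percentile(W[m][:,2],[2,50,98]))
plan([.575,-.301,.284],[180,0,95])"
```

```text
t2.10 [0.5378 0.0663 0.3452] [-1.7994e+02 -4.0000e-02  1.2007e+02] F [ 0.8 -0.7  0.8] M [0.01 0.02 0.  ] w0.0857
0Traceback (most recent call last):
  File "<string>", line 6, in <module>
    print(m.sum());l=L[m];print(np.percentile(l,[2,50,98],axis=0),np.percentile(W[m][:,2],[2,50,98]))
                                ~~~~~~~~~~~~~^^^^^^^^^^^^^^^^^^^^
    return _quantile_unchecked(
        a, q, axis, out, overwrite_input, method, keepdims, weights)
    return _ureduce(a,
                    func=_quantile_ureduce_func,
    ...<5 lines>...
                    overwrite_input=overwrite_input,
                    method=method)
    r = func(a, **kwargs)
    result = _quantile(arr,
                       quantiles=q,
    ...<2 lines>...
                       out=out,
                       weights=wgt)
    slices_having_nans = np.isnan(arr[-1, ...])
                                  ~~~^^^^^^^^^
IndexError: index -1 is out of bounds for axis 0 with size 0
```

View pics/w1.png

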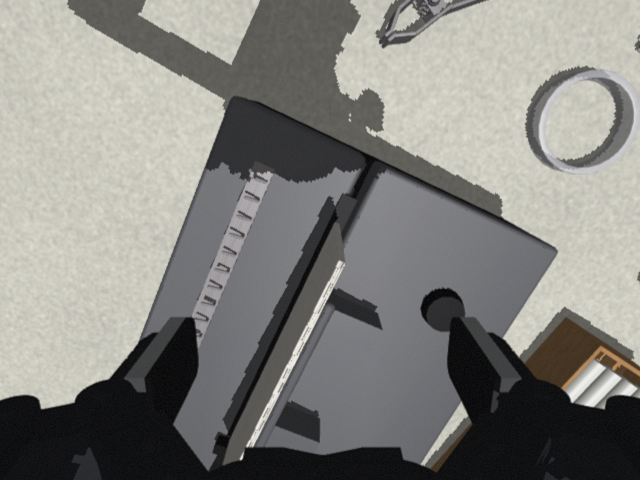

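The arm had not moved, because rows need all the keys. The wrist view shows the punch: paper rest and pack from about (345,250) to (230,450), the dial at (442,308) and the clip's lips at (390,40). I resend the rows in full.

>>> {"fn": "arm_command", "kwargs": {
  "rows": [
    {"grip":1,"tx":-0.91,"ty":-0.2,"tz":-0.06,"ax":0,"ay":0,"az":0.39},
    {"grip":1,"tx":-0.91,"ty":-0.2,"tz":-0.06,"ax":0,"ay":0,"az":0.39},
    {"grip":1,"tx":-0.91,"ty":-0.2,"tz":-0.06,"ax":0,"ay":0,"az":0.39},
    {"grip":1,"tx":-0.91,"ty":-0.2,"tz":-0.06,"ax":0,"ay":0,"az":0.39},
    {"grip":1,"tx":-0.91,"ty":-0.2,"tz":-0.06,"ax":0,"ay":0,"az":0.39},
    {"grip":1,"tx":-0.91,"ty":-0.2,"tz":-0.06,"ax":0,"ay":0,"az":0.39},
    {"grip":1,"tx":-0.91,"ty":-0.2,"tz":-0.06,"ax":0,"ay":0,"az":0.39},
    {"grip":1,"tx":-0.91,"ty":-0.2,"tz":-0.06,"ax":0,"ay":0,"az":0.39}
  ]
}}

```text
clock: 2.82
tool_pos: [0.5772, -0.1152, 0.3572]
orientation: [-3.141, -0.001, 1.878]
ft_force: [0.6, 0.4, 0.5]
width: 0.0853
```

>>> {"fn": "arm_command", "kwargs": {
  "rows": [
    {"grip":1,"tx":-0.91,"ty":-0.2,"tz":-0.06,"ax":0,"ay":0,"az":0.39},
    {"grip":1,"tx":-0.91,"ty":-0.2,"tz":-0.06,"ax":0,"ay":0,"az":0.39},
    {"grip":1,"tx":-0.91,"ty":-0.2,"tz":-0.06,"ax":0,"ay":0,"az":0.39},
    {"grip":1,"tx":-0.91,"ty":-0.2,"tz":-0.06,"ax":0,"ay":0,"az":0.39},
    {"grip":1,"tx":-0.91,"ty":-0.2,"tz":-0.06,"ax":0,"ay":0,"az":0.39},
    {"grip":1,"tx":-0.91,"ty":-0.2,"tz":-0.06,"ax":0,"ay":0,"az":0.39},
    {"grip":1,"tx":-0.91,"ty":-0.2,"tz":-0.06,"ax":0,"ay":0,"az":0.39},
    {"grip":1,"tx":-0.91,"ty":-0.2,"tz":-0.06,"ax":0,"ay":0,"az":0.39}
  ]
}}

```text
clock: 3.48
tool_pos: [0.5765, -0.3012, 0.369]
orientation: [-3.14, -0.001, 1.66]
ft_force: [-0.1, 0.4, 0.4]
width: 0.0854
```

```bash
python3 -c "
from plan import *
st(); snap('wrist','w2'); W=np.load('w2.npz')['W']; F=np.load('w2.npz')['frame'].astype(int)
p=np.load('punch.npz');O,yaw=p['O'],float(p['yaw']);c,s=np.cos(yaw),np.sin(yaw);R=np.array([[c,-s],[s,c]])
plan([.575,-.301,.284],[180,0,95])
L=(W[...,:2]-O)@R;m=(W[...,2]>.215)&(W[...,2]<.255)&(L[...,1]<-.195)&(L[...,1]>-.31)&(abs(L[...,0]+.034)<.04)
print(m.sum());l=L[m]
if len(l): print(np.percentile(l,[2,50,98],axis=0),np.percentile(W[m][:,2],[2,50,98]))
"
```

```text
t3.48 [ 0.5765 -0.3012  0.369 ] [-1.7994e+02 -6.0000e-02  9.5130e+01] F [-0.1  0.4  0.4] M [-0.02  0.02  0.01] w0.0854
n 4 t [0.049 0.    0.846] a [-0.008  0.01  -0.014] path mid [ 0.575 -0.302  0.305] rmin 0.649 end [ 0.575 -0.301  0.284]
7817
[[-0.04538084 -0.28920034]
 [-0.03490789 -0.23886652]
 [-0.0240573  -0.19624849]] [0.22955284 0.23844436 0.24116479]
```

View pics/w2.png

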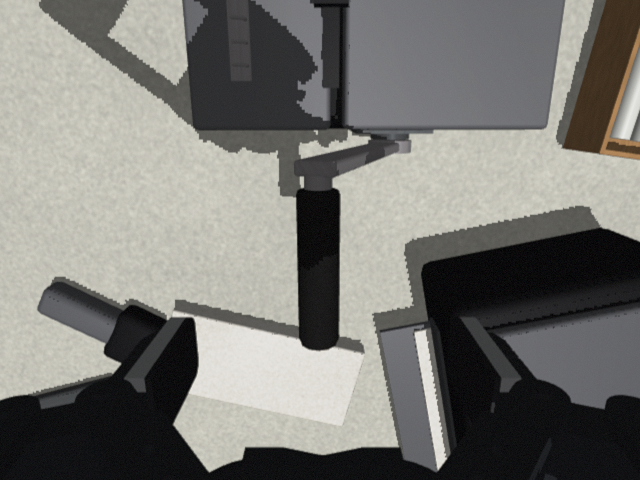

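The bar lies centred between the fingers (u≈318, v 190–345) with its top at z=0.241. I descend around it with the fingers partly closed, then grip.

>>> {"fn": "arm_command", "kwargs": {
  "rows": [
    {"grip":0.1,"tx":0,"ty":-0.03,"tz":0,"ax":0,"ay":0,"az":0},
    {"grip":0.1,"tx":0,"ty":-0.03,"tz":0.4,"ax":0,"ay":0,"az":0},
    {"grip":0.1,"tx":0,"ty":-0.04,"tz":0.8,"ax":0,"ay":0,"az":0},
    {"grip":0.1,"tx":0,"ty":0,"tz":0.8,"ax":0,"ay":0,"az":0},
    {"grip":0.1,"tx":0,"ty":0,"tz":0.8,"ax":0,"ay":0,"az":0},
    {"grip":0.1,"tx":0,"ty":0,"tz":0.6,"ax":0,"ay":0,"az":0}
  ]
}}

```text
clock: 4.03
tool_pos: [0.5738, -0.2984, 0.2819]
orientation: [-3.139, -0.003, 1.664]
ft_force: [-0.3, 0.3, -0.0]
width: 0.0471
```

>>> {"fn": "arm_command", "kwargs": {
  "rows": [
    {"grip":-1,"tx":0,"ty":0,"tz":0,"ax":0,"ay":0,"az":0},
    {"grip":-1,"tx":0,"ty":0,"tz":0,"ax":0,"ay":0,"az":0},
    {"grip":-1,"tx":0,"ty":0,"tz":0,"ax":0,"ay":0,"az":0},
    {"grip":-1,"tx":0,"ty":0,"tz":0,"ax":0,"ay":0,"az":0},
    {"grip":-1,"tx":0,"ty":0,"tz":0,"ax":0,"ay":0,"az":0},
    {"grip":-1,"tx":0,"ty":0,"tz":0,"ax":0,"ay":0,"az":0}
  ]
}}

```text
clock: 4.53
tool_pos: [0.5741, -0.2991, 0.284]
orientation: [-3.14, -0.003, 1.663]
ft_force: [0.8, 4.8, -8.1]
width: 0.02
```

```bash
python3 -c "
import numpy as np
a=.35+np.linspace(0,1.04,17);f=np.diff(np.sin(a))*170/25;d=-np.diff(np.cos(a))*170/25
for k in range(16):print(k,'ty',-f[k].round(3),'tz',d[k].round(3))"
```

```text
0 ty -0.41 tz 0.165
1 ty -0.398 tz 0.191
2 ty -0.385 tz 0.217
3 ty -0.37 tz 0.241
4 ty -0.354 tz 0.265
5 ty -0.336 tz 0.287
6 ty -0.316 tz 0.308
7 ty -0.296 tz 0.328
8 ty -0.274 tz 0.347
9 ty -0.251 tz 0.364
10 ty -0.227 tz 0.379
11 ty -0.201 tz 0.393
12 ty -0.175 tz 0.406
13 ty -0.149 tz 0.416
14 ty -0.121 tz 0.425
15 ty -0.094 tz 0.432
```

>>> {"fn": "arm_command", "kwargs": {
  "rows": [
    {"grip":-1,"tx":0,"ty":-0.41,"tz":0.165,"ax":0,"ay":0,"az":0},
    {"grip":-1,"tx":0,"ty":-0.4,"tz":0.19,"ax":0,"ay":0,"az":0},
    {"grip":-1,"tx":0,"ty":-0.385,"tz":0.215,"ax":0,"ay":0,"az":0},
    {"grip":-1,"tx":0,"ty":-0.37,"tz":0.24,"ax":0,"ay":0,"az":0}
  ]
}}

```text
clock: 4.87
tool_pos: [0.5388, -0.3023, 0.2686]
orientation: [3.127, 0.001, 1.665]
ft_force: [9.2, 8.0, 0.8]
width: 0.0205
```

```bash
python3 -c "
from plan import *
st()"
```

```text
t4.87 [ 0.5388 -0.3023  0.2686] [1.7918e+02 5.0000e-02 9.5380e+01] F [9.2 8.  0.8] M [ 1.33 -2.28  0.12] w0.0205
```

>>> {"fn": "arm_command", "kwargs": {
  "rows": [
    {"grip":-1,"tx":0,"ty":-0.35,"tz":0.265,"ax":0,"ay":0,"az":0},
    {"grip":-1,"tx":0,"ty":-0.335,"tz":0.285,"ax":0,"ay":0,"az":0},
    {"grip":-1,"tx":0,"ty":-0.315,"tz":0.31,"ax":0,"ay":0,"az":0},
    {"grip":-1,"tx":0,"ty":-0.295,"tz":0.33,"ax":0,"ay":0,"az":0},
    {"grip":-1,"tx":0,"ty":-0.275,"tz":0.345,"ax":0,"ay":0,"az":0},
    {"grip":-1,"tx":0,"ty":-0.25,"tz":0.365,"ax":0,"ay":0,"az":0}
  ]
}}

```text
clock: 5.37
tool_pos: [0.4936, -0.3065, 0.2231]
orientation: [3.127, 0.002, 1.663]
ft_force: [3.9, 10.6, 7.0]
width: 0.0201
```

>>> {"fn": "arm_command", "kwargs": {
  "rows": [
    {"grip":-1,"tx":0,"ty":-0.225,"tz":0.38,"ax":0,"ay":0,"az":0},
    {"grip":-1,"tx":0,"ty":-0.2,"tz":0.395,"ax":0,"ay":0,"az":0},
    {"grip":-1,"tx":0,"ty":-0.175,"tz":0.405,"ax":0,"ay":0,"az":0},
    {"grip":-1,"tx":0,"ty":-0.15,"tz":0.415,"ax":0,"ay":0,"az":0},
    {"grip":-1,"tx":0,"ty":-0.12,"tz":0.425,"ax":0,"ay":0,"az":0},
    {"grip":-1,"tx":0,"ty":-0.095,"tz":0.43,"ax":0,"ay":0,"az":0},
    {"grip":-1,"tx":0,"ty":0,"tz":0,"ax":0,"ay":0,"az":0}
  ]
}}

```text
clock: 5.95
tool_pos: [0.467, -0.3091, 0.159]
orientation: [3.136, -0.001, 1.661]
ft_force: [-1.1, 9.3, 6.9]
width: 0.0203
```

```bash
python3 -c "
from plan import *
st()
p=np.load('punch.npz');c=np.cos(float(p['yaw']));s=np.sin(float(p['yaw']))
o=ctrl.observe();Z=Ro.from_euler('xyz',o['orientation']).apply([0,0,.054]);g=o['tool_pos']+Z
l=(g[:2]-p['O'])@np.array([[c,-s],[s,c]]);print(l,g[2]);hx=-.0347+.058
print('lever est',np.arctan2(hx-l[0],g[2]-.07)-.35,'r',np.hypot(hx-l[0],g[2]-.07))"
```

```text
t5.95 [ 0.467  -0.3091  0.159 ] [ 1.7969e+02 -5.0000e-02  9.5190e+01] F [-1.1  9.3  6.9] M [ 1.49 -0.07 -0.08] w0.0203
[-0.14170231 -0.24427803] 0.1049741323551787
lever est 1.0119262519136534 r 0.1686681720078754
```

>>> {"fn": "arm_command", "kwargs": {
  "rows": [
    {"grip":-1,"tx":0,"ty":-0.02,"tz":0.16,"ax":0,"ay":0,"az":0},
    {"grip":-1,"tx":0,"ty":-0.02,"tz":0.16,"ax":0,"ay":0,"az":0},
    {"grip":-1,"tx":0,"ty":0,"tz":0,"ax":0,"ay":0,"az":0},
    {"grip":-1,"tx":0,"ty":0,"tz":0,"ax":0,"ay":0,"az":0},
    {"grip":-1,"tx":0,"ty":0,"tz":0,"ax":0,"ay":0,"az":0},
    {"grip":-1,"tx":0,"ty":0,"tz":0,"ax":0,"ay":0,"az":0}
  ]
}}

```text
clock: 6.45
tool_pos: [0.4657, -0.3093, 0.1519]
orientation: [3.138, -0.001, 1.662]
ft_force: [-3.5, 9.9, 8.1]
width: 0.0202
```

```bash
cat >> plan.py <<'E'
def lever():
    p=np.load('punch.npz');c=np.cos(float(p['yaw']));s=np.sin(float(p['yaw']))
    o=ctrl.observe();Z=Ro.from_euler('xyz',o['orientation']).apply([0,0,.054]);g=o['tool_pos']+Z
    l=(g[:2]-p['O'])@np.array([[c,-s],[s,c]]);hx=-.0347+.058
    print('lever est',np.arctan2(hx-l[0],g[2]-.07)-.35,'r',np.hypot(hx-l[0],g[2]-.07),l,g[2])
E
python3 -c "
from plan import *
st();lever();snap('scene','s2');cv2.imwrite('pics/s2c.png',cv2.resize(cv2.imread('pics/s2.png')[130:370,150:410],None,fx=2,fy=2))"
```

```text
t6.45 [ 0.4657 -0.3093  0.1519] [ 1.798e+02 -6.000e-02  9.520e+01] F [-3.5  9.9  8.1] M [ 1.55  0.4  -0.13] w0.0202
lever est 1.0544027066295865 r 0.16874973214754838 [-0.14311904 -0.2442813 ] 0.09794948886107537
```

View pics/s2c.png

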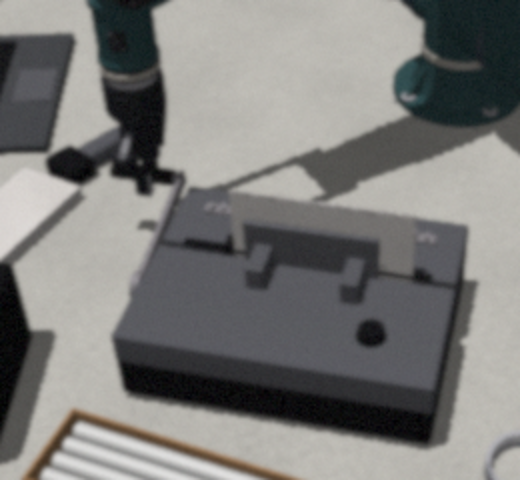

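>>> {"fn": "arm_command", "kwargs": {
  "rows": [
    {"grip":-1,"tx":0,"ty":0,"tz":0.12,"ax":0,"ay":0,"az":0},
    {"grip":-1,"tx":0,"ty":0,"tz":0,"ax":0,"ay":0,"az":0},
    {"grip":-1,"tx":0,"ty":0,"tz":0,"ax":0,"ay":0,"az":0}
  ]
}}

```text
clock: 6.75
tool_pos: [0.4653, -0.3093, 0.1494]
orientation: [3.139, -0.001, 1.661]
ft_force: [-5.9, 11.4, 10.4]
width: 0.0202
```

```bash
python3 -c "
from plan import *
st();lever()
a=1.4-np.linspace(0,1.05,25);f=np.diff(np.sin(a))*170/25;d=-np.diff(np.cos(a))*170/25
for k in range(24):print(k,-f[k].round(3),d[k].round(3))"
```

```text
t6.75 [ 0.4653 -0.3093  0.1494] [ 1.7984e+02 -7.0000e-02  9.5190e+01] F [-5.9 11.4 10.4] M [ 1.69  0.46 -0.18] w0.0202
lever est 1.0698655150244307 r 0.16874853075975296 [-0.14353012 -0.24430517] 0.09537276370450803
0 0.057 -0.292
1 0.07 -0.289
2 0.082 -0.286
3 0.095 -0.282
4 0.107 -0.278
5 0.119 -0.273
6 0.131 -0.267
7 0.142 -0.261
8 0.154 -0.255
9 0.165 -0.248
10 0.175 -0.24
11 0.186 -0.232
12 0.196 -0.224
13 0.205 -0.215
14 0.214 -0.206
15 0.223 -0.197
16 0.232 -0.187
17 0.24 -0.176
18 0.247 -0.166
19 0.254 -0.155
20 0.261 -0.143
21 0.267 -0.132
22 0.272 -0.12
23 0.277 -0.108
```

Force rises, so the lever is at its stop. Now I ease it back at about 0.5 rad/s.

>>> {"fn": "arm_command", "kwargs": {
  "rows": [
    {"grip":-1,"tx":0,"ty":0.05,"tz":-0.32,"ax":0,"ay":0,"az":0},
    {"grip":-1,"tx":0,"ty":0.07,"tz":-0.29,"ax":0,"ay":0,"az":0},
    {"grip":-1,"tx":0,"ty":0.08,"tz":-0.285,"ax":0,"ay":0,"az":0},
    {"grip":-1,"tx":0,"ty":0.095,"tz":-0.28,"ax":0,"ay":0,"az":0},
    {"grip":-1,"tx":0,"ty":0.105,"tz":-0.28,"ax":0,"ay":0,"az":0},
    {"grip":-1,"tx":0,"ty":0.12,"tz":-0.275,"ax":0,"ay":0,"az":0},
    {"grip":-1,"tx":0,"ty":0.13,"tz":-0.265,"ax":0,"ay":0,"az":0},
    {"grip":-1,"tx":0,"ty":0.14,"tz":-0.26,"ax":0,"ay":0,"az":0}
  ]
}}

```text
clock: 7.42
tool_pos: [0.4837, -0.3076, 0.2039]
orientation: [-3.139, -0.002, 1.662]
ft_force: [-4.0, 7.6, 2.2]
width: 0.0202
```

>>> {"fn": "arm_command", "kwargs": {
  "rows": [
    {"grip":-1,"tx":0,"ty":0.155,"tz":-0.255,"ax":0,"ay":0,"az":0},
    {"grip":-1,"tx":0,"ty":0.165,"tz":-0.25,"ax":0,"ay":0,"az":0},
    {"grip":-1,"tx":0,"ty":0.175,"tz":-0.24,"ax":0,"ay":0,"az":0},
    {"grip":-1,"tx":0,"ty":0.185,"tz":-0.23,"ax":0,"ay":0,"az":0},
    {"grip":-1,"tx":0,"ty":0.195,"tz":-0.225,"ax":0,"ay":0,"az":0},
    {"grip":-1,"tx":0,"ty":0.205,"tz":-0.215,"ax":0,"ay":0,"az":0},
    {"grip":-1,"tx":0,"ty":0.215,"tz":-0.205,"ax":0,"ay":0,"az":0},
    {"grip":-1,"tx":0,"ty":0.225,"tz":-0.195,"ax":0,"ay":0,"az":0}
  ]
}}

```text
clock: 8.08
tool_pos: [0.5192, -0.3043, 0.2518]
orientation: [-3.135, -0.001, 1.66]
ft_force: [-14.6, 8.3, 10.7]
width: 0.0198
```

```bash
python3 -c "
from plan import *
st();lever()"
```

```text
t8.08 [ 0.5192 -0.3043  0.2518] [-1.796e+02 -6.000e-02  9.514e+01] F [-14.6   8.3  10.7] M [ 1.32  3.23 -0.04] w0.0198
lever est 0.37511738387071925 r 0.17078793046160345 [-0.08997053 -0.24401977] 0.19782137197614683
```

>>> {"fn": "arm_command", "kwargs": {
  "rows": [
    {"grip":-1,"tx":0,"ty":0.23,"tz":-0.185,"ax":0,"ay":0,"az":0},
    {"grip":-1,"tx":0,"ty":0.24,"tz":-0.175,"ax":0,"ay":0,"az":0},
    {"grip":-1,"tx":0,"ty":0.245,"tz":-0.165,"ax":0,"ay":0,"az":0},
    {"grip":-1,"tx":0,"ty":0.255,"tz":-0.155,"ax":0,"ay":0,"az":0},
    {"grip":-1,"tx":0,"ty":0.26,"tz":-0.145,"ax":0,"ay":0,"az":0},
    {"grip":-1,"tx":0,"ty":0.265,"tz":-0.13,"ax":0,"ay":0,"az":0},
    {"grip":-1,"tx":0,"ty":0.27,"tz":-0.12,"ax":0,"ay":0,"az":0},
    {"grip":-1,"tx":0,"ty":0,"tz":0,"ax":0,"ay":0,"az":0}
  ]
}}

```text
clock: 8.75
tool_pos: [0.5662, -0.3015, 0.2821]
orientation: [3.137, 0.006, 1.661]
ft_force: [-7.9, 6.4, 14.3]
width: 0.0202
```

```bash
python3 -c "
from plan import *
st();lever()"
```

```text
t8.75 [ 0.5662 -0.3015  0.2821] [179.75   0.36  95.16] F [-7.9  6.4 14.3] M [ 0.74  1.71 -0.15] w0.0202
lever est 0.04340589305845988 r 0.17116325347516986 [-0.0423131  -0.24572468] 0.2280878900149439
```

>>> {"fn": "arm_command", "kwargs": {
  "rows": [
    {"grip":-1,"tx":0,"ty":0.16,"tz":-0.06,"ax":0,"ay":0,"az":0},
    {"grip":-1,"tx":0,"ty":0.16,"tz":-0.03,"ax":0,"ay":0,"az":0},
    {"grip":-1,"tx":0,"ty":0.08,"tz":0,"ax":0,"ay":0,"az":0},
    {"grip":-1,"tx":0,"ty":0,"tz":0,"ax":0,"ay":0,"az":0},
    {"grip":-1,"tx":0,"ty":0,"tz":0,"ax":0,"ay":0,"az":0}
  ]
}}

```text
clock: 9.17
tool_pos: [0.5742, -0.3009, 0.2847]
orientation: [3.141, 0.006, 1.661]
ft_force: [-12.3, 4.7, 16.5]
width: 0.0198
```

```bash
python3 -c "
from plan import *
st();lever()"
```

```text
t9.17 [ 0.5742 -0.3009  0.2847] [179.96   0.36  95.15] F [-12.3   4.7  16.5] M [0.64 2.6  0.19] w0.0198
lever est -0.0050040204568365665 r 0.17075845493150033 [-0.0344493  -0.24583593] 0.23069682244090117
```

The lever is back at rest. I release it and lift straight up.

>>> {"fn": "arm_command", "kwargs": {
  "rows": [
    {"grip":0.1,"tx":0,"ty":0,"tz":0,"ax":0,"ay":0,"az":0},
    {"grip":0.1,"tx":0,"ty":0,"tz":0,"ax":0,"ay":0,"az":0},
    {"grip":0.1,"tx":0,"ty":0,"tz":0,"ax":0,"ay":0,"az":0},
    {"grip":0.1,"tx":0,"ty":0,"tz":-0.4,"ax":0,"ay":0,"az":0},
    {"grip":0.1,"tx":0,"ty":0,"tz":-0.8,"ax":0,"ay":0,"az":0},
    {"grip":0.1,"tx":0,"ty":0,"tz":-1,"ax":0,"ay":0,"az":0},
    {"grip":0.1,"tx":0,"ty":0,"tz":-1,"ax":0,"ay":0,"az":0}
  ]
}}

```text
clock: 9.75
tool_pos: [0.5762, -0.3004, 0.3563]
orientation: [-3.141, -0.001, 1.661]
ft_force: [0.4, 0.2, 0.4]
width: 0.0471
```

```bash
python3 -c "
from plan import *
st(); snap('wrist','w3'); W=np.load('w3.npz')['W']
p=np.load('punch.npz');O,yaw=p['O'],float(p['yaw']);c,s=np.cos(yaw),np.sin(yaw);R=np.array([[c,-s],[s,c]])
L=(W[...,:2]-O)@R;m=(W[...,2]>.2)&(W[...,2]<.255)&(L[...,1]<-.205)&(L[...,1]>-.31)&(abs(L[...,0]+.034)<.05)
l=L[m];print(np.percentile(l,[2,50,98],axis=0),np.percentile(W[m][:,2],[50,98]))
plan([.545,.22,.32],[180,0,69.2])"
```

```text
t9.75 [ 0.5762 -0.3004  0.3563] [-1.7994e+02 -3.0000e-02  9.5180e+01] F [0.4 0.2 0.4] M [-0.   -0.01  0.02] w0.0471
[[-0.04528174 -0.28944485]
 [-0.03500456 -0.24440968]
 [-0.02446441 -0.20722901]] [0.23889874 0.24122241]
n 23 t [ 0.9   -0.171  0.072] a [0.006 0.003 0.282] path mid [ 0.531 -0.031  0.34 ] rmin 0.53 end [0.545 0.22  0.32 ]
```

>>> {"fn": "arm_command", "kwargs": {
  "rows": [
    {"grip":1,"tx":0.9,"ty":-0.17,"tz":0.07,"ax":0,"ay":0,"az":0.28},
    {"grip":1,"tx":0.9,"ty":-0.17,"tz":0.07,"ax":0,"ay":0,"az":0.28},
    {"grip":1,"tx":0.9,"ty":-0.17,"tz":0.07,"ax":0,"ay":0,"az":0.28},
    {"grip":1,"tx":0.9,"ty":-0.17,"tz":0.07,"ax":0,"ay":0,"az":0.28},
    {"grip":1,"tx":0.9,"ty":-0.17,"tz":0.07,"ax":0,"ay":0,"az":0.28},
    {"grip":1,"tx":0.9,"ty":-0.17,"tz":0.07,"ax":0,"ay":0,"az":0.28},
    {"grip":1,"tx":0.9,"ty":-0.17,"tz":0.07,"ax":0,"ay":0,"az":0.28},
    {"grip":1,"tx":0.9,"ty":-0.17,"tz":0.07,"ax":0,"ay":0,"az":0.28}
  ]
}}

```text
clock: 10.47
tool_pos: [0.5382, -0.1204, 0.3422]
orientation: [3.14, 0.0, 1.504]
ft_force: [0.7, -0.3, 0.1]
width: 0.0853
```

>>> {"fn": "arm_command", "kwargs": {
  "rows": [
    {"grip":1,"tx":0.9,"ty":-0.17,"tz":0.07,"ax":0,"ay":0,"az":0.28},
    {"grip":1,"tx":0.9,"ty":-0.17,"tz":0.07,"ax":0,"ay":0,"az":0.28},
    {"grip":1,"tx":0.9,"ty":-0.17,"tz":0.07,"ax":0,"ay":0,"az":0.28},
    {"grip":1,"tx":0.9,"ty":-0.17,"tz":0.07,"ax":0,"ay":0,"az":0.28},
    {"grip":1,"tx":0.9,"ty":-0.17,"tz":0.07,"ax":0,"ay":0,"az":0.28},
    {"grip":1,"tx":0.9,"ty":-0.17,"tz":0.07,"ax":0,"ay":0,"az":0.28},
    {"grip":1,"tx":0.9,"ty":-0.17,"tz":0.07,"ax":0,"ay":0,"az":0.28},
    {"grip":1,"tx":0.9,"ty":-0.17,"tz":0.07,"ax":0,"ay":0,"az":0.28}
  ]
}}

```text
clock: 11.13
tool_pos: [0.5288, 0.0625, 0.3283]
orientation: [3.14, -0.0, 1.348]
ft_force: [0.3, -0.4, -0.7]
width: 0.0858
```

>>> {"fn": "arm_command", "kwargs": {
  "rows": [
    {"grip":1,"tx":0.9,"ty":-0.17,"tz":0.07,"ax":0,"ay":0,"az":0.28},
    {"grip":1,"tx":0.9,"ty":-0.17,"tz":0.07,"ax":0,"ay":0,"az":0.28},
    {"grip":1,"tx":0.9,"ty":-0.17,"tz":0.07,"ax":0,"ay":0,"az":0.28},
    {"grip":1,"tx":0.9,"ty":-0.17,"tz":0.07,"ax":0,"ay":0,"az":0.28},
    {"grip":1,"tx":0.9,"ty":-0.17,"tz":0.07,"ax":0,"ay":0,"az":0.28},
    {"grip":1,"tx":0.9,"ty":-0.17,"tz":0.07,"ax":0,"ay":0,"az":0.28},
    {"grip":1,"tx":0.9,"ty":-0.17,"tz":0.07,"ax":0,"ay":0,"az":0.28}
  ]
}}

```text
clock: 11.72
tool_pos: [0.544, 0.2222, 0.3159]
orientation: [3.141, -0.001, 1.211]
ft_force: [-0.4, 0.3, 0.3]
width: 0.0853
```

```bash
python3 -c "
from plan import *
st(); snap('wrist','w4'); d=np.load('w4.npz');W=d['W'];T=d['T'];print(T.round(3).tolist())
m=(W[...,2]>.012)&(W[...,2]<.055)&(abs(W[...,0]-.54)<.07)&(abs(W[...,1]-.255)<.075)
P=W[m];print(m.sum(),cv2.minAreaRect(P[:,:2].astype(np.float32)),np.argwhere(m).min(0),np.argwhere(m).max(0))
"
```

```text
t11.72 [0.544  0.2222 0.3159] [ 1.7994e+02 -3.0000e-02  6.9380e+01] F [-0.4  0.3  0.3] M [-0.   -0.04  0.  ] w0.0853
[[0.936, -0.338, -0.1, 0.569], [-0.353, -0.896, -0.269, 0.289], [0.001, 0.287, -0.958, 0.386], [0.0, 0.0, 0.0, 1.0]]
1860 ((0.5334568619728088, 0.25178882479667664), (0.09818416088819504, 0.060280587524175644), 68.46944427490234) [114 259] [236 335]
```

View pics/w4.png

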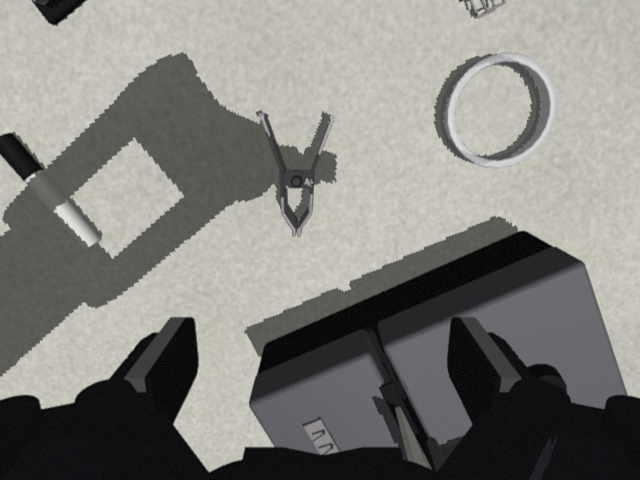

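The wrist view shows the clip clearly: handle ends at (262,113) and (330,114), axle at (296,181), lips at (297,235). The tape at (500,110) and the marker at (45,185) are clear of it.

```bash
python3 -c "
from plan import *
d=np.load('w4.npz');W=d['W'];T=d['T'];fx,fy,cx,cy=d['K']
def ray(u,v,h):
    dr=T[:3,:3]@np.array([(u-cx)/fx,(v-cy)/fy,1]);return (T[:3,3]+dr*(h-T[2,3])/dr[2])[:2]
A=ray(296,181,.04);h1=ray(261,113,.033);h2=ray(331,114,.033);l=ray(297,234,.033)
print(A,h1,h2,l,np.linalg.norm(h1-h2));dd=l-(h1+h2)/2;print(np.degrees(np.arctan2(dd[1],dd[0])),np.linalg.norm(dd))
ca,sa=np.cos(np.radians(-111)),np.sin(np.radians(-111));dr=np.array([ca,sa])
ax=(A+[.5326,.2495])/2;g=ax-.039*dr;print('axle',ax,'grasp',g)
e=plan([g[0],g[1],.15],[180,0,69]); 
plan([g[0],g[1],.080],[180,0,69],start=e)
m=(W[...,2]>.012)&(W[...,2]<.055)&(abs(W[...,0]-.54)<.07)&(abs(W[...,1]-.255)<.075)
P=W[m];lc=(P[:,:2]-ax)@np.array([[ca,-sa],[sa,ca]]);k=lc[:,0]<-.045;print('ends y',np.percentile(lc[k,1],[2,98]),'x',lc[:,0].min(),lc[:,0].max())
"
```

```text
[0.53207195 0.24964092] [0.52527125 0.30847851] [0.57673225 0.28828097] [0.5153736 0.2063768] 0.05528268567715826
-111.16890316048367 0.09866055936570935
axle [0.53233597 0.24957046] grasp [0.54631232 0.28598009]
n 8 t [ 0.283 -0.095  0.825] a [-0.002 -0.007  0.018] path mid [0.545 0.264 0.212] rmin 0.592 end [0.5463 0.286  0.15  ]
n 3 t [ 0.    -0.     0.933] a [0. 0. 0.] path mid [0.546 0.286 0.103] rmin 0.617 end [0.5463 0.286  0.08  ]
ends y [-0.0291771   0.02999395] x -0.05181189855255429 0.04657983568270118
```

>>> {"fn": "arm_command", "kwargs": {
  "rows": [
    {"grip":1,"tx":0.28,"ty":-0.095,"tz":0.82,"ax":0,"ay":0,"az":0.02},
    {"grip":1,"tx":0.28,"ty":-0.095,"tz":0.82,"ax":0,"ay":0,"az":0.02},
    {"grip":1,"tx":0.28,"ty":-0.095,"tz":0.82,"ax":0,"ay":0,"az":0.02},
    {"grip":1,"tx":0.28,"ty":-0.095,"tz":0.82,"ax":0,"ay":0,"az":0.02},
    {"grip":1,"tx":0.28,"ty":-0.095,"tz":0.82,"ax":0,"ay":0,"az":0.02},
    {"grip":1,"tx":0.28,"ty":-0.095,"tz":0.82,"ax":0,"ay":0,"az":0.02},
    {"grip":1,"tx":0.28,"ty":-0.095,"tz":0.82,"ax":0,"ay":0,"az":0.02},
    {"grip":1,"tx":0.28,"ty":-0.095,"tz":0.82,"ax":0,"ay":0,"az":0.02}
  ]
}}

```text
clock: 12.43
tool_pos: [0.5463, 0.2804, 0.1509]
orientation: [3.141, -0.001, 1.201]
ft_force: [0.0, 0.3, -0.2]
width: 0.0855
```

```bash
python3 -c "
from plan import *
st();plan([.5463,.286,.080],[180,0,69],n=4)"
```

```text
t12.43 [0.5463 0.2804 0.1509] [ 1.7995e+02 -3.0000e-02  6.8790e+01] F [ 0.   0.3 -0.2] M [-0.02  0.03  0.04] w0.0855
n 4 t [ 0.052 -0.021  0.709] a [ 0.003 -0.002 -0.013] path mid [0.546 0.285 0.098] rmin 0.615 end [0.5463 0.286  0.08  ]
```

>>> {"fn": "arm_command", "kwargs": {
  "rows": [
    {"grip":1,"tx":0.05,"ty":-0.02,"tz":0.7,"ax":0,"ay":0,"az":0},
    {"grip":1,"tx":0.05,"ty":-0.02,"tz":0.7,"ax":0,"ay":0,"az":0},
    {"grip":1,"tx":0.03,"ty":0,"tz":0.7,"ax":0,"ay":0,"az":0},
    {"grip":1,"tx":0,"ty":0,"tz":0.7,"ax":0,"ay":0,"az":0},
    {"grip":1,"tx":0,"ty":0,"tz":0,"ax":0,"ay":0,"az":0}
  ]
}}

```text
clock: 12.85
tool_pos: [0.5442, 0.2825, 0.0772]
orientation: [-3.136, 0.005, 1.201]
ft_force: [-0.6, -0.6, -1.4]
width: 0.0851
```

>>> {"fn": "arm_command", "kwargs": {
  "rows": [
    {"grip":-1,"tx":0,"ty":0,"tz":0,"ax":0,"ay":0,"az":0},
    {"grip":-1,"tx":0,"ty":0,"tz":0,"ax":0,"ay":0,"az":0},
    {"grip":-1,"tx":0,"ty":0,"tz":0,"ax":0,"ay":0,"az":0},
    {"grip":-1,"tx":0,"ty":0,"tz":0,"ax":0,"ay":0,"az":0},
    {"grip":-1,"tx":0,"ty":0,"tz":0,"ax":0,"ay":0,"az":0},
    {"grip":-1,"tx":0,"ty":0,"tz":0,"ax":0,"ay":0,"az":0},
    {"grip":-1,"tx":0,"ty":0,"tz":0,"ax":0,"ay":0,"az":0},
    {"grip":-1,"tx":0,"ty":0,"tz":0,"ax":0,"ay":0,"az":0}
  ]
}}

```text
clock: 13.52
tool_pos: [0.5472, 0.2838, 0.0837]
orientation: [3.139, -0.002, 1.201]
ft_force: [0.1, 0.6, 5.6]
width: 0.0176
```

```bash
python3 -c "
from plan import *
st();s=snap('wrist','w5')"
```

```text
t13.52 [0.5472 0.2838 0.0837] [ 1.7983e+02 -1.3000e-01  6.8800e+01] F [0.1 0.6 5.6] M [-0.12  0.09  0.02] w0.0176
```

View pics/w5.png

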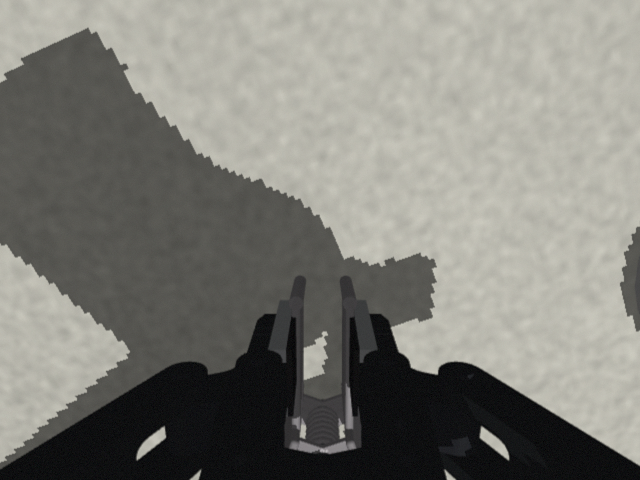

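The handles are squeezed parallel between the pads (u 300–350). I lift, then move to a stand-off outside the edge.

>>> {"fn": "arm_command", "kwargs": {
  "rows": [
    {"grip":-1,"tx":0,"ty":0,"tz":-0.4,"ax":0,"ay":0,"az":0},
    {"grip":-1,"tx":0,"ty":0,"tz":-0.8,"ax":0,"ay":0,"az":0},
    {"grip":-1,"tx":0,"ty":0,"tz":-0.9,"ax":0,"ay":0,"az":0},
    {"grip":-1,"tx":0,"ty":0,"tz":-0.9,"ax":0,"ay":0,"az":0},
    {"grip":-1,"tx":0,"ty":0,"tz":-0.9,"ax":0,"ay":0,"az":0},
    {"grip":-1,"tx":0,"ty":0,"tz":-0.9,"ax":0,"ay":0,"az":0},
    {"grip":-1,"tx":0,"ty":0,"tz":-0.3,"ax":0,"ay":0,"az":0}
  ]
}}

```text
clock: 14.15
tool_pos: [0.5472, 0.2838, 0.2137]
orientation: [3.137, -0.004, 1.201]
ft_force: [1.2, 0.3, 0.2]
width: 0.0177
```

```bash
python3 -c "
from plan import *
st();plan([.5325,.227,.2117],[180,0,95],n=8)"
```

```text
t14.15 [0.5472 0.2838 0.2137] [179.72  -0.25  68.79] F [1.2 0.3 0.2] M [ 0.04 -0.08 -0.  ] w0.0177
n 8 t [-0.295 -0.025  0.009] a [ 0.01  -0.006 -0.819] path mid [0.535 0.249 0.212] rmin 0.579 end [0.5325 0.227  0.2117]
```

>>> {"fn": "arm_command", "kwargs": {
  "rows": [
    {"grip":-1,"tx":-0.295,"ty":-0.025,"tz":0.01,"ax":0.01,"ay":0,"az":-0.82},
    {"grip":-1,"tx":-0.295,"ty":-0.025,"tz":0.01,"ax":0.01,"ay":0,"az":-0.82},
    {"grip":-1,"tx":-0.295,"ty":-0.025,"tz":0.01,"ax":0.01,"ay":0,"az":-0.82},
    {"grip":-1,"tx":-0.295,"ty":-0.025,"tz":0.01,"ax":0.01,"ay":0,"az":-0.82},
    {"grip":-1,"tx":-0.295,"ty":-0.025,"tz":0.01,"ax":0.01,"ay":0,"az":-0.82},
    {"grip":-1,"tx":-0.295,"ty":-0.025,"tz":0.01,"ax":0.01,"ay":0,"az":-0.82},
    {"grip":-1,"tx":-0.295,"ty":-0.025,"tz":0.01,"ax":0.01,"ay":0,"az":-0.82},
    {"grip":-1,"tx":-0.295,"ty":-0.025,"tz":0.01,"ax":0.01,"ay":0,"az":-0.82}
  ]
}}

```text
clock: 14.82
tool_pos: [0.5306, 0.2261, 0.206]
orientation: [-3.134, -0.001, 1.662]
ft_force: [-0.1, -0.3, -1.2]
width: 0.0174
```

```bash
python3 -c "
from plan import *
st()
p=np.load('punch.npz');O,yaw=p['O'],float(p['yaw']);c,s=np.cos(yaw),np.sin(yaw);R=np.array([[c,-s],[s,c]])
o=ctrl.observe();print('tcp loc',(o['tool_pos'][:2]-O)@R)
for n in('top','scene','wrist'):
    snap(n,n+'6');d=np.load(n+'6.npz');W=d['W'];L=(W[...,:2]-O)@R
    m=(W[...,2]>.115)&(W[...,2]<.175)&(abs(L[...,0]+.03)<.035)&(L[...,1]>.15)&(L[...,1]<.30)
    l=np.c_[L[m],W[m][:,2]];print(n,m.sum())
    if len(l)>3:
        print(np.percentile(l,[1,50,99],axis=0).round(4)); k=l[:,1]<l[:,1].min()+.015;print(' lips',np.percentile(l[k],[5,50,95],axis=0).round(4))
    m=(W[...,2]>.17)&(W[...,2]<.21)&(abs(L[...,0]+.03)<.02)&(L[...,1]>.08)&(L[...,1]<.15)
    l=L[m]
    if len(l)>3:print(' pack',len(l),np.percentile(l,[2,50,98],axis=0).round(4))
a=cv2.imread('pics/wrist6.png');b=cv2.imread('pics/scene6.png')[180:330,300:480]
cv2.imwrite('pics/c6.png',np.hstack([cv2.resize(a,(400,300)),cv2.resize(b,(360,300))]))
"
```

```text
t14.82 [0.5306 0.2261 0.206 ] [-1.7956e+02 -4.0000e-02  9.5200e+01] F [-0.1 -0.3 -1.2] M [0.02 0.01 0.01] w0.0174
tcp loc [-0.0319546  0.2832915]
top 144
[[-0.0535  0.1984  0.1251]
 [-0.0322  0.2291  0.1532]
 [-0.0124  0.2766  0.1716]]
 lips [[-0.0514  0.1988  0.1275]
 [-0.0176  0.2054  0.1501]
 [-0.0137  0.2114  0.1675]]
 pack 49 [[-0.0308  0.081 ]
 [-0.0295  0.1032]
 [-0.0253  0.1257]]
scene 822
[[-0.0508  0.198   0.1223]
 [-0.0182  0.2349  0.1462]
 [-0.0067  0.2978  0.1644]]
 lips [[-0.0485  0.1979  0.1264]
 [-0.0139  0.2044  0.1475]
 [-0.0094  0.2107  0.1644]]
 pack 185 [[-0.0294  0.0815]
 [-0.0245  0.1039]
 [-0.0202  0.1252]]
wrist 11036
[[-0.054   0.2374  0.1277]
 [-0.0326  0.2842  0.1528]
 [-0.0112  0.2986  0.1743]]
 lips [[-0.0447  0.2379  0.1285]
 [-0.0328  0.2443  0.1415]
 [-0.0205  0.2475  0.1572]]
```

View pics/c6.png

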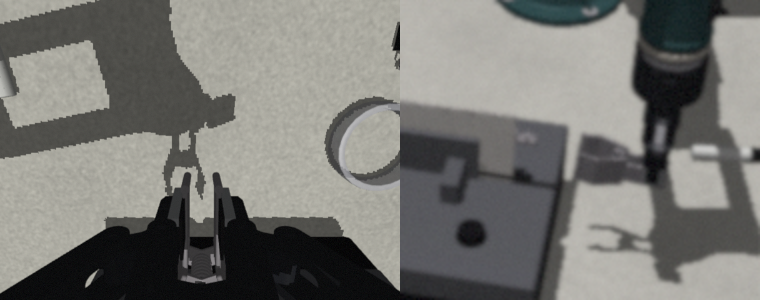

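The clip hangs level with its jaws gaping. The lips are at punch-local y≈0.198 and the jaws are centred at x≈-0.032. I correct by +2 mm in x and +4 mm in z, then advance 88 mm inward, with a check partway.

>>> {"fn": "arm_command", "kwargs": {
  "rows": [
    {"grip":-1,"tx":0,"ty":0.08,"tz":-0.15,"ax":0,"ay":0,"az":0},
    {"grip":-1,"tx":-0.3,"ty":0,"tz":0,"ax":0,"ay":0,"az":0},
    {"grip":-1,"tx":-0.5,"ty":0,"tz":0,"ax":0,"ay":0,"az":0},
    {"grip":-1,"tx":-0.5,"ty":0,"tz":0,"ax":0,"ay":0,"az":0},
    {"grip":-1,"tx":-0.5,"ty":0,"tz":0,"ax":0,"ay":0,"az":0},
    {"grip":-1,"tx":-0.4,"ty":0,"tz":0,"ax":0,"ay":0,"az":0},
    {"grip":-1,"tx":0,"ty":0,"tz":0,"ax":0,"ay":0,"az":0}
  ]
}}

```text
clock: 15.55
tool_pos: [0.5385, 0.1694, 0.2107]
orientation: [-3.136, -0.0, 1.656]
ft_force: [0.2, 0.4, -1.4]
width: 0.0173
```

```bash
cat > chk.py <<'E'
from plan import *
import sys
def chk(tag,ylo,yhi):
    st();p=np.load('punch.npz');O,yaw=p['O'],float(p['yaw']);c,s=np.cos(yaw),np.sin(yaw);R=np.array([[c,-s],[s,c]])
    o=ctrl.observe();print('tcp loc',(o['tool_pos'][:2]-O)@R)
    for n in('top','scene'):
        snap(n,n+tag);d=np.load(n+tag+'.npz');W=d['W'];L=(W[...,:2]-O)@R
        for nm,m in(('clip',(W[...,2]>.12)&(W[...,2]<.173)&(abs(L[...,0]+.03)<.035)&(L[...,1]>ylo)&(L[...,1]<yhi)),
                    ('pack',(W[...,2]>.18)&(W[...,2]<.21)&(abs(L[...,0]+.03)<.02)&(L[...,1]>.05)&(L[...,1]<.13))):
            l=np.c_[L[m],W[m][:,2]]
            if len(l)>3: print(n,nm,len(l),np.percentile(l,[1,50,99],axis=0).round(4).tolist())
E
python3 -c "
from chk import *
chk('7',.133,.19)"
```

```text
t15.55 [0.5385 0.1694 0.2107] [-1.7969e+02 -1.0000e-02  9.4850e+01] F [ 0.2  0.4 -1.4] M [0.04 0.02 0.02] w0.0173
tcp loc [-0.02906167  0.22618278]
top clip 106 [[-0.0507, 0.1419, 0.1266], [-0.0236, 0.1681, 0.1552], [-0.0112, 0.1848, 0.1727]]
top pack 66 [[-0.0309, 0.0503, 0.181], [-0.0291, 0.0894, 0.1932], [-0.0253, 0.1258, 0.2012]]
scene clip 486 [[-0.0484, 0.1431, 0.1283], [-0.0127, 0.1653, 0.1525], [-0.0051, 0.1893, 0.1694]]
scene pack 195 [[-0.0304, 0.0514, 0.1801], [-0.0247, 0.0884, 0.1885], [-0.0207, 0.1261, 0.1962]]
```

>>> {"fn": "arm_command", "kwargs": {
  "rows": [
    {"grip":-1,"tx":-0.2,"ty":0,"tz":0,"ax":0,"ay":0,"az":0},
    {"grip":-1,"tx":-0.25,"ty":0,"tz":0,"ax":0,"ay":0,"az":0},
    {"grip":-1,"tx":-0.25,"ty":0,"tz":0,"ax":0,"ay":0,"az":0},
    {"grip":-1,"tx":-0.25,"ty":0,"tz":0,"ax":0,"ay":0,"az":0},
    {"grip":-1,"tx":-0.2,"ty":0,"tz":0,"ax":0,"ay":0,"az":0},
    {"grip":-1,"tx":-0.1,"ty":0,"tz":0,"ax":0,"ay":0,"az":0},
    {"grip":-1,"tx":0,"ty":0,"tz":0,"ax":0,"ay":0,"az":0},
    {"grip":-1,"tx":0,"ty":0,"tz":0,"ax":0,"ay":0,"az":0}
  ]
}}

```text
clock: 16.32
tool_pos: [0.541, 0.1408, 0.2107]
orientation: [-3.136, -0.002, 1.658]
ft_force: [-1.0, -0.1, -1.0]
width: 0.0175
```

```bash
python3 -c "
from chk import *
chk('8',.09,.16)
a=cv2.imread('pics/top8.png')[205:265,240:340];b=cv2.imread('pics/scene8.png')[195:315,310:430]
cv2.imwrite('pics/c8.png',np.hstack([cv2.resize(a,(400,400*60//100)),np.zeros((240,10,3),np.uint8),cv2.resize(b,(240,240))]).repeat(1,0))
w=np.hstack([cv2.resize(a,(420,252),interpolation=2),cv2.resize(b,(252,252),interpolation=2)]);cv2.imwrite('pics/c8.png',w)
"
```

```text
t16.32 [0.541  0.1408 0.2107] [-1.7969e+02 -9.0000e-02  9.5020e+01] F [-1.  -0.1 -1. ] M [ 0.03  0.   -0.  ] w0.0175
tcp loc [-0.02909532  0.19744322]
top clip 136 [[-0.051, 0.0913, 0.1263], [-0.0298, 0.1281, 0.1542], [-0.0099, 0.1534, 0.1723]]
top pack 63 [[-0.0308, 0.0503, 0.1806], [-0.0289, 0.0892, 0.1935], [-0.0253, 0.1254, 0.2025]]
scene clip 632 [[-0.048, 0.0913, 0.1208], [-0.0226, 0.129, 0.1525], [-0.0045, 0.1595, 0.1714]]
scene pack 199 [[-0.0291, 0.0516, 0.1804], [-0.0243, 0.0889, 0.1883], [-0.0199, 0.1261, 0.1963]]
```

View pics/c8.png

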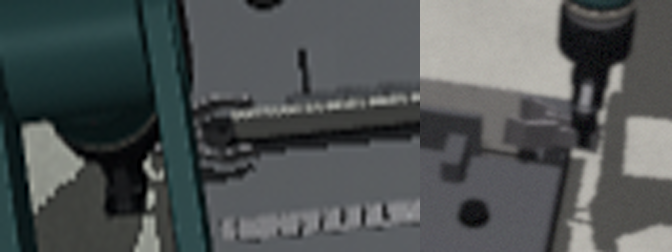

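The top crop shows one jaw each side of the pack's left end (lips near (240,100) and (250,170), pack edge near (230,120)), with gaps on both sides. I go 4 mm further in, let it settle and check.

>>> {"fn": "arm_command", "kwargs": {
  "rows": [
    {"grip":-1,"tx":-0.08,"ty":0,"tz":0,"ax":0,"ay":0,"az":0},
    {"grip":-1,"tx":-0.08,"ty":0,"tz":0,"ax":0,"ay":0,"az":0},
    {"grip":-1,"tx":0,"ty":0,"tz":0,"ax":0,"ay":0,"az":0},
    {"grip":-1,"tx":0,"ty":0,"tz":0,"ax":0,"ay":0,"az":0},
    {"grip":-1,"tx":0,"ty":0,"tz":0,"ax":0,"ay":0,"az":0},
    {"grip":-1,"tx":0,"ty":0,"tz":0,"ax":0,"ay":0,"az":0}
  ]
}}

```text
clock: 16.92
tool_pos: [0.5413, 0.137, 0.2107]
orientation: [-3.136, -0.001, 1.659]
ft_force: [0.5, -1.1, -0.2]
width: 0.0171
```

```bash
python3 -c "
from chk import *
chk('9',.09,.16)
a=np.load('top0.npz')['W'][...,2];b=np.load('top9.npz')['W'][...,2]
for n,(u,v,r) in dict(foldback=(211,189,7),tape=(243,193,16),marker=(217,318,18),sanit=(166,208,12),stapler=(166,272,20),cards=(485,248,25),scanner=(474,305,18)).items():
    d=abs(a-b)[v-r:v+r,u-r:u+r];print(n,np.nanmedian(d),(d>.012).mean().round(3))
p=np.load('punch.npz');O,yaw=p['O'],float(p['yaw']);c,s=np.cos(yaw),np.sin(yaw);R=np.array([[c,-s],[s,c]])
W=np.load('top9.npz')['W'];L=(W[...,:2]-O)@R;m=(W[...,2]>.22)&(W[...,2]<.26)&(L[...,1]<-.205)&(L[...,1]>-.3)&(abs(L[...,0]+.034)<.05);print('lever x',np.median(L[m,0]))
for i in range(3): st(); ctrl.snapshot('top')
ctrl.job_done()
"
```

```text
t16.92 [0.5413 0.137  0.2107] [-1.7969e+02 -8.0000e-02  9.5040e+01] F [ 0.5 -1.1 -0.2] M [ 0.03 -0.03  0.  ] w0.0171
tcp loc [-0.02910176  0.19359239]
top clip 138 [[-0.0506, 0.0913, 0.1247], [-0.0299, 0.1246, 0.1515], [-0.01, 0.1499, 0.1716]]
top pack 65 [[-0.0312, 0.0503, 0.1816], [-0.0294, 0.0899, 0.1943], [-0.0255, 0.1259, 0.2046]]
scene clip 631 [[-0.0481, 0.0913, 0.1233], [-0.0219, 0.1289, 0.1536], [-0.005, 0.1596, 0.1718]]
scene pack 197 [[-0.0294, 0.0504, 0.1801], [-0.025, 0.0883, 0.1881], [-0.021, 0.1262, 0.1956]]
foldback 0.004098402092870934 0.061
tape 0.005685235966002455 0.279
marker 0.0039536772185164715 0.049
sanit 0.0037832109349108523 0.035
stapler 0.004085462860432654 0.054
cards 0.004264094926122564 0.054
scanner 0.004000687048182128 0.05
lever x -0.036158082141262315
t17.02 [0.5413 0.137  0.2107] [-1.797e+02 -8.000e-02  9.504e+01] F [ 1.1  0.3 -0. ] M [-0.02  0.05  0.02] w0.0177
t17.07 [0.5413 0.137  0.2106] [-1.7969e+02 -8.0000e-02  9.5040e+01] F [ 0.6  0.5 -0.8] M [ 0.08 -0.06  0.01] w0.0172
t17.12 [0.5413 0.137  0.2107] [-1.797e+02 -8.000e-02  9.504e+01] F [ 0.3  0.2 -0.7] M [0.07 0.07 0.07] w0.0177
the job is handed in; nothing more can be done
```

I punched the pack, then held the steel clip open around its left edge, and handed the job in at 17.1 s with the gripper still holding it there.

**Lever:** I gripped the lever and pulled it to the end of its stroke, to about 1.05–1.07 rad by my estimate, with the force rising there. I eased it back at about 0.5 rad/s and let go only at rest. The camera then showed it back where it started, within about 1 mm.

**Clip, by my last measurements:**
- **Jaws:** they straddle the pack, centred on its mid-plane to about 1 mm.
- **Lips:** about 18–20 mm past the edge, worked out from the tool position.
- **Height:** mid-height is about 148 mm, level with the middle of the edge.
- **Grip:** the opening held steady at about 17 mm. Wrist force stayed at noise level (about 1 N), so I saw no sign of contact with the pack or punch. At that noise level it cannot confirm the 0.3 N contact limit.

**Bystanders:** six of the seven looked unchanged in the depth images. The tape's patch differed over 28% of its area. The arm was probably in the way of that view and nothing went near the tape, but I did not check it separately.

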